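Scan the hinge jig's label with the hand scanner

TASK

Book out the black hinge jig: pick the yellow-headed hand scanner up off its charging pad and aim its window squarely at the middle of the barcode label on the jig's sloping face, from about 60 mm away without touching the jig, and hold it steady there for about a second and a half. Then stand the scanner back upright, window down, in the middle of its charging pad and let go. Do not scan the similar label on the cardboard carton, and leave the hinges, bradawl, nail set and ramekin where they are.

Things in the scene. Friction and masses are not known exactly. Their poses are not given: they have to be found in the camera images.
- scanner: Hand scanner, 150 mm tall, 200 g (+-1/3), standing window down on the pad. Yellow round head, 54 mm across up to 26 mm height, tapering to 32 mm at 46 mm; above it, to the top, a grey grip 34 mm (x) by 26 mm (y): hold across y, within 30 mm of its top. Origin: centre of the round window (flat underside); z up the grip, so it looks along -z. Turn about z is free when scanning.
- scanner_spot (a point): Reading point: on the scanner's axis, 60 mm in front of the window (along the scanner's -z from its origin), with the scanner's axes. To aim, bring this point onto the label's centre with the scanner's z along the label's z.
- pad: Round flat grey charging pad, 100 mm in diameter, 12 mm high, with a dark rubber circle on top, fixed to the shelf. Origin: centre of its underside.
- jig_label: White barcode label, 40 by 56 mm, with black bars, flat on the sloping front desk (64 by 80 mm) of the black jig. Origin: centre of the label's face; z points squarely out of the label, 35 degrees from vertical; x up the slope; y along its long side. The jig is fixed and may be to the left or to the right.
- jig: Turning-knob hinge jig of black plastic, fixed: base plate 110 (x) by 150 (y) by 14 mm, sloping label desk at its front (-x), label centre 21 mm in front of the origin and 49 mm high; behind it a block with a black knob 38 mm across (orange dot on top), 99 mm high. Origin: centre of its underside.
- carton_label: A similar barcode label, not to be scanned, on the sloping front of the cardboard carton; 40 by 56 mm, origin at its face's centre, z out of its face.
- carton: Brown cardboard carton of spare hinges with a blue band, fixed, 100 (x) by 120 (y) by 86 mm high, its front sloping like the jig's. Origin: centre of its underside.
- ramekin: White ceramic ramekin of small screws, 72 mm in diameter, 42 mm high. Loose. Origin: centre of its underside.
- hinge0: Silver cabinet hinge, about 100 by 52 by 12 mm, lying loose. Origin on the shelf near its middle.
- hinge1: The other silver cabinet hinge, same size, loose.
- bradawl: Orange-handled bradawl, 130 mm long, 28 mm thick, lying loose along its x. Origin on the shelf near its middle.
- nail_set: Steel nail set with a red sleeve, 122 mm long, 10 mm thick, lying loose along its x. Origin on the shelf near its middle.
There are look-alikes about, which are no part of the job. There is more than one size of the scanner; the one meant has the size given above.

How it is judged:
By the outcome, as a careful person would: the job done as asked, in the order asked, and still so for the second after the job is handed in, with the robot touching nothing.
It also fails if it takes over 43 s, if anything falls off the work surface, if the arm or the gripper's body presses on something with over 40 N, if the wrist force passes 120 N, or if a joint passes its speed limit or range.

ROBOT

A 6-joint arm with a two-finger parallel gripper is mounted at the origin on the work surface. World frame = base frame: x ahead of the robot, y to its left, z up, the work surface at z = 0. Lengths are in m, angles in degrees, forces in N, time in s.
With the tool pointing down it reaches from about 0.25 to 0.725 m from the base axis. Payload 9.7 kg.
Tool frame: the origin (TCP) lies midway between the tips of the shut fingers; the grasp point (between the pads) lies 19 mm behind it (grip_point_offset is the distance from the TCP to the grasp point, in m); y points along the fingers, z is the direction in which the jaws open and shut, and the axes are right-handed (so a half turn about y gives the same grasp; the last joint's range is limited). The gripper opens to 85 mm and grips with 20 to 120 N. Pads are 22 mm wide; open, the fingers measure 114 mm over their backs; the gripper's body (76 mm by 85 mm) begins 54 mm behind the grasp point. The pads swing forward as they close: fully open they stand 13 mm farther back than shut.
Start: joints at [74.026, 4.979, 10.078, 95.1, 0, 90], TCP at [0.151, 0.529, 0.231] pointing down, gripper open.
Joint ranges: [-179.16, 179.16], [-48.56, 103.87], [-65.8, 70.77], [-126.05, 130.52], [-82.76, 87.17], [-180, 180]. Speed limits (degrees/s): [127.2, 127.2, 147.25, 180, 180, 180].

INTERFACE

Orientations are given as [roll, pitch, yaw] about the fixed x, y, z axes, in that order (R = Rz(yaw) Ry(pitch) Rx(roll)).
In Python, from workcell import get_obs, camera, job_done, grip_point_offset gives the robot as it stands.
- The arm moves only by the tool move_arm, never from a script. Its argument "deltas" is a list that holds one entry, the list of rows, each a list of 4 numbers: the shift along the tool's x, y, z in m, then the turn about the tool's y in degrees. A call has 1 to 5 rows; each row is the pose to reach, as a shift and turn from the pose commanded when the call began, along the tool's axes at that moment; what a row does not reach only later rows make up. A row lasts 1/10 s, in which the tool goes at most 50 mm and 8.59 degrees, less where a joint would pass 70% of its speed; a pose out of reach is approached as far as the arm can. A call with a gripper value outside its range is refused whole. "claw" is the finger opening in m, from 0 to 0.0854, set as the call begins (left out, the last holds). The fingers move at their own pace and stop on an object; "newtons" is the grip in N (left out, the last holds). Time passes only in rows, so rows that repeat a pose let the fingers close. It gives the time, the measured TCP pose, the force and the opening at its end, in the units of the state.
- get_obs(): the state, without advancing time (a new reading comes with each control period).
- camera(name): name is "scene" or "top"; returns a dict with "color" (400x640x3 uint8, blue, green, red), "range_z" (400x640 float32, m along the optical axis (not along the pixel's ray), 0 where there is no reading), "fx", "fy", "cx", "cy" (pixels), "T" (4x4, takes a point from camera to world coordinates). Camera axes: x right, y down, z forward; pixel columns grow to the right and rows downward; lengths in m; the calibration is good to about 2 mm. A picture is of the moment at which its call begins.
- job_done(): hands the job in, once; it reports no verdict.
The state is a dict: "time": time; "q": joint angles; "qd": joint speeds; "joint_efforts": joint torques, N m; "ee_pos": TCP position; "tcp_rot": TCP orientation; "wrist_force": force on the tool from outside, world axes, zero at the start; "torque": the same for the moment, N m; "opening": finger opening in m.
Only numpy, scipy, OpenCV 4.12 (cv2) and the standard library are available. Lean on these libraries where they do the work, as an engineer would, in place of code of your own. Each camera call takes 0.05 s, during which the arm holds its last target. There are 200 camera calls.

## Working session

There is one attempt and no reset: what is moved stays moved. The work goes in short steps, Python scripts to look and compute and a tool call to move; the robot and the scene stay as the last step left them, time stands still between calls to the robot, and variables do not carry over. Pictures are saved under pics/ and viewed, about 8 in all and at most 12, crops included, and the job is handed in when it is done.

Besides the shell and the picture viewer there is one more tool, called after "Request:" as name([rows], argument=value, ...), one row to a line, values as JSON. move_arm: Moves the arm, as the interface text tells. Its arguments: {"type":"object","properties":{"deltas":{"type":"array"},"claw":{"type":"number"},"newtons":{"type":"number"}},"required":["deltas"]}

```bash
mkdir -p pics; cat > h.py <<'E'
import numpy as np, cv2
from workcell import get_obs, camera, job_done, grip_point_offset
def cloud(c):
    z=c["range_z"]; v,u=np.indices(z.shape)
    P=np.stack([(u-c["cx"])*z/c["fx"],(v-c["cy"])*z/c["fy"],z],-1)
    W=P@c["T"][:3,:3].T+c["T"][:3,3]; W[z==0]=np.nan
    return W
E
python3 - <<'E'
from h import *
print(get_obs(),grip_point_offset)
for n in("top","scene"):
    c=camera(n);cv2.imwrite(f"pics/{n}0.png",c["color"]);np.save(n,cloud(c));np.save(n+"c",c["color"]);print(n,c["T"].round(3).tolist(),c["fx"])
E
```

```text
{'time': 0.0, 'q': array([ 7.40266941e+01,  5.01172337e+00,  1.00347704e+01,  9.50979588e+01,
       -2.39225503e-04,  8.99990833e+01]), 'qd': array([ 0.00600695,  0.02774124,  0.05882635, -0.10911123,  0.02788782,
        0.00328346]), 'joint_efforts': array([-3.22016807e-03, -5.20396650e+01,  4.64799249e+01,  1.63548131e-02,
       -1.76177346e-04,  1.47358247e-05]), 'ee_pos': array([0.15129626, 0.52855773, 0.23057991]), 'tcp_rot': array([-9.00749118e+01, -2.38026746e-04, -1.59723888e+01]), 'wrist_force': array([-0.34411536,  0.12482186, -0.46089911]), 'torque': array([ 0.01687015,  0.02894929, -0.00064483]), 'opening': 0.08545837110967068} 0.0187
top [[0.021, -0.99, 0.136, 0.444], [-1.0, -0.021, 0.005, 0.02], [-0.002, -0.136, -0.991, 0.852], [0.0, 0.0, 0.0, 1.0]] 380.4848106380277
scene [[0.564, 0.645, -0.515, 1.235], [0.825, -0.441, 0.352, -0.466], [0.0, -0.624, -0.782, 1.05], [0.0, 0.0, 0.0, 1.0]] 509.4589988186767
```

View pics/top0.png

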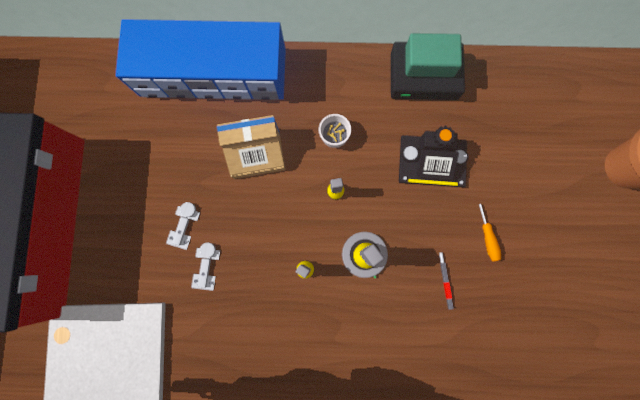

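View pics/scene0.png

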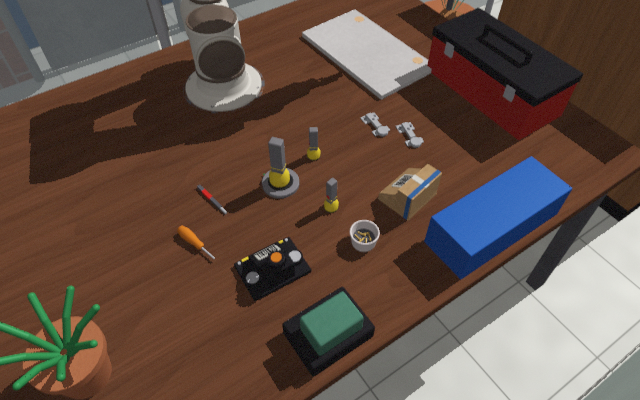

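Top view: the scanner stands on its pad at (366,255), with smaller look-alikes at (336,190) and (305,270). The jig is at (434,162) with its label at (438,166), and the carton is at (252,148). The scene view agrees: scanner at (278,165), jig at (272,265).

```bash
python3 - <<'E'
from h import *
for n,pb,jb in(("top",(330,400,225,285),(395,470,125,190)),("scene",(250,310,130,200),(232,312,232,298))):
    W=np.load(n+".npy");C=np.load(n+"c.npy").astype(int)
    def box(b): return W[b[2]:b[3],b[0]:b[1]].reshape(-1,3),C[b[2]:b[3],b[0]:b[1]].reshape(-1,3)
    p,c=box(pb)
    m=(p[:,2]>.008)&(p[:,2]<.016); q=p[m]
    print(n,"pad",cv2.minEnclosingCircle(q[:,:2].astype(np.float32)),m.sum(),np.median(q[:,2]))
    t=p[p[:,2]>.152]; print("top",len(t),t.mean(0) if len(t) else 0,p[:,2].max())
    for zc in(.157,.12):
        t=p[p[:,2]>zc]
        if len(t)>5: print("rect",zc,cv2.minAreaRect((t[:,:2]*1000).astype(np.float32)))
    y=p[(c[:,0]<80)&(c[:,2]>150)&(c[:,1]>130)]; print("yellow",y.min(0),y.max(0))
    p,c=box(jb)
    w=(c.min(1)>170)&(p[:,2]>.03)&(p[:,2]<.068)
    v,u=np.where(w.reshape(jb[3]-jb[2],-1));k=np.zeros((jb[3]-jb[2],jb[1]-jb[0]),np.uint8);k[v,u]=255
    k=cv2.morphologyEx(k,cv2.MORPH_CLOSE,np.ones((5,5)))
    N,L,S,_=cv2.connectedComponentsWithStats(k)
    for i in range(1,N):
        if S[i,4]<80: continue
        q=p[(L==i).ravel()]; q=q[np.isfinite(q[:,0])]; m=q.mean(0); _,s,V=np.linalg.svd(q-m); nn=V[2]*np.sign(V[2,2])
        r=cv2.minAreaRect(((q-m)@V[:2].T*1000).astype(np.float32)); 
        print("label",S[i],m.round(4),"n",nn.round(3),"tilt",np.degrees(np.arccos(nn[2])),"az",np.degrees(np.arctan2(nn[1],nn[0])),"rect",r,"ctr",m+np.array(r[0])/1000@V[:2],s[2]/len(q)**.5)
    b=p[(p[:,2]>.008)&(p[:,2]<.11)]; print("jig rect",cv2.minAreaRect((b[:,:2]*1000).astype(np.float32)),b[:,2].max())
E
```

```text
top pad ((0.4476397633552551, -0.06367627531290054), 0.05128157511353493) 1048 0.012137358585875169
top 275 [ 0.4468997  -0.06298474  0.16140664] nan
rect 0.157 ((446.8723449707031, -63.44707107543945), (33.735877990722656, 25.718202590942383), 37.667606353759766)
rect 0.12 ((446.9454345703125, -63.68892288208008), (34.328277587890625, 26.33087921142578), 37.9060173034668)
yellow [nan nan nan] [nan nan nan]
label [ 29  31  28  19 454] [ 0.6416 -0.2141  0.0489] n [-0.575  0.026  0.818] tilt 35.126894501596766 az 177.44498492088684 rect ((0.08530998229980469, -0.7726097106933594), (55.61553192138672, 41.2652587890625), 0.5859681367874146) ctr [ 0.64097246 -0.21416887  0.04848737] 0.0013638697297788979
jig rect ((662.5200805664062, -215.60491943359375), (150.63853454589844, 110.81564331054688), 86.89408111572266) 0.10295449950413682
scene pad ((0.43607306480407715, -0.030629031360149384), 0.08598583936691284) 475 0.011986334066190762
top 138 [ 0.45059213 -0.06526793  0.16022889] nan
rect 0.157 ((448.7853698730469, -63.49003601074219), (33.83441162109375, 29.19943618774414), 34.33821487426758)
rect 0.12 ((448.6492919921875, -63.60564041137695), (35.223777770996094, 29.27175521850586), 33.81538009643555)
yellow [ 0.44551208 -0.06947974  0.02087162] [ 0.47612819 -0.03747523  0.07456955]
jig rect ((663.1575317382812, -214.95333862304688), (151.417724609375, 112.80025482177734), 86.92996215820312) 0.10383724900457747
```

```bash
python3 - <<'E'
from h import *
a=np.load("topc.npy");b=np.load("scenec.npy")
f=lambda x:cv2.resize(x,None,fx=5,fy=5,interpolation=cv2.INTER_CUBIC)
cv2.imwrite("pics/crop1.png",np.hstack([f(a[215:295,325:405]),f(b[125:205,240:320])]))
E
```

```text
(no output)
```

View pics/crop1.png

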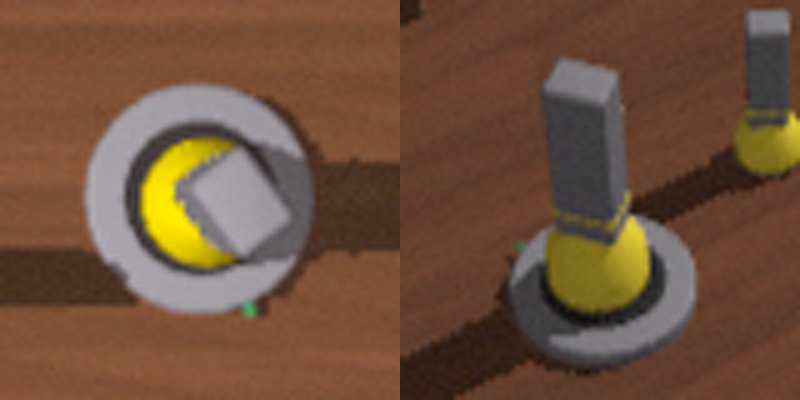

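Request:
move_arm([
  [[0.033,0,-0.036,8.5],[0.066,0,-0.072,17],[0.1,0,-0.108,25.5],[0.133,0,-0.144,34],[0.166,0,-0.18,42.5]],
])

```text
time: 0.6
ee_pos: [0.2616, 0.3082, 0.231]
tcp_rot: [-90.0, -0.0, -58.8]
wrist_force: [1.4, 1.2, 0.1]
opening: 0.0854
```

```bash
cat >> h.py <<'E'
from scipy.spatial.transform import Rotation as Ro
def rot(o): return Ro.from_euler('xyz',o["tcp_rot"],degrees=True)
def togo(p,yaw):
    o=get_obs();R=rot(o);d=R.inv().apply(np.array(p)-o["ee_pos"])
    print("t",o["time"],"q",o["q"].round(1),"pos",o["ee_pos"].round(4),"rpy",o["tcp_rot"].round(2),"F",o["wrist_force"].round(1),"op",round(o["opening"],4))
    print("togo",d.round(4),"turn",-((yaw-o["tcp_rot"][2]+180)%360-180), "n",np.linalg.norm(d)/.05)
E
python3 -c "
from h import *
togo([.4477,-.0635,.231],-142.5)"
```

```text
t 0.6 q [ 49.7 -14.8  -8.3  96.4  -0.  108.5] pos [0.2616 0.3082 0.231 ] rpy [-9.001e+01 -1.000e-02 -5.879e+01] F [1.4 1.2 0.1] op 0.0854
togo [ 4.143e-01  1.000e-04 -3.350e-02] turn 83.71427400612177 n 8.313636611634912
```

Request:
move_arm([
  [[0.045,0,-0.003,8.5],[0.09,0,-0.007,17],[0.135,0,-0.01,25.5],[0.18,0,-0.014,34],[0.225,0,-0.018,42.5]],
])

```text
time: 1.1
ee_pos: [0.364, 0.107, 0.2312]
tcp_rot: [-90.0, 0.0, -101.3]
wrist_force: [1.3, 0.4, -0.3]
opening: 0.0858
```

```bash
python3 -c "
from h import *
togo([.4477,-.0635,.231],-142.5)"
```

```text
t 1.1 q [ 16.4 -18.1 -10.9  97.2   0.  117.7] pos [0.364  0.107  0.2312] rpy [-8.9990e+01  1.0000e-02 -1.0132e+02] F [ 1.3  0.4 -0.3] op 0.0858
togo [0.1508 0.0002 0.1155] turn 41.18170755778249 n 3.798571996654886
```

Request:
move_arm([
  [[0.03,0,0.023,8.3],[0.06,0,0.046,16.6],[0.09,0,0.069,24.9],[0.12,0,0.092,33.2],[0.1508,0,0.1155,41.2]],
])

```text
time: 1.6
ee_pos: [0.4487, -0.0628, 0.2311]
tcp_rot: [-90.0, -0.0, -142.5]
wrist_force: [0.6, 0.9, -0.5]
opening: 0.0857
```

```bash
python3 -c "
from h import *
togo([.4477,-.0635,.130],-142.5)"
```

```text
t 1.6 q [ -8.   -8.2  -2.8  95.4   0.  134.6] pos [ 0.4487 -0.0628  0.2311] rpy [ -90.01   -0.   -142.53] F [ 0.6  0.9 -0.5] op 0.0857
togo [ 0.0012  0.1011 -0.    ] turn -0.032940623569743366 n 2.021549635477661
```

Request:
move_arm([
  [[0.001,0.03,0,0],[0.001,0.06,0,0],[0.001,0.09,0,0],[0.001,0.104,0,0],[0.001,0.104,0,0]],
])

```text
time: 2.1
ee_pos: [0.4465, -0.0616, 0.1256]
tcp_rot: [-90.1, -0.1, -142.2]
wrist_force: [-0.2, -0.1, 0.1]
opening: 0.0855
```

Request:
move_arm([
  [[0,0,0,0],[0,0,0,0],[0,0,0,0],[0,0,0,0],[0,0,0,0]],
], claw=0.0, newtons=20)

```text
time: 2.6
ee_pos: [0.4481, -0.0619, 0.1281]
tcp_rot: [-89.9, 0.1, -142.2]
wrist_force: [-0.0, -0.5, 4.2]
opening: 0.0261
```

```bash
python3 -c "
from h import *
togo([.4477,-.0635,.128],-142.5)"
```

```text
t 2.6 q [ -7.9  -9.3 -15.2  84.   -0.  134.3] pos [ 0.4481 -0.0619  0.1281] rpy [-8.9930e+01  6.0000e-02 -1.4217e+02] F [-0.  -0.5  4.2] op 0.0261
togo [0.0013 0.0001 0.001 ] turn 0.3258714612417748 n 0.03282380349210043
```

Request:
move_arm([
  [[0.008,0.0007,0,0],[0.0165,0,0,0],[0.025,-0.0003,0,0],[0.033,-0.0005,0,0],[0.033,-0.0005,0,0]],
])

```text
time: 3.1
ee_pos: [0.4217, -0.0825, 0.1288]
tcp_rot: [-89.9, 0.1, -142.2]
wrist_force: [-0.2, -0.4, 8.8]
opening: 0.0258
```

```bash
cat >> h.py <<'E'
def tilt(n="scene",zmin=.03,save=None):
    c=camera(n);W=cloud(c);o=get_obs()
    if save: cv2.imwrite(f"pics/{save}.png",c["color"])
    C=c["color"].astype(int); y=(C[...,0]<90)&(C[...,2]>120)&(C[...,1]>100)&(abs(C[...,1]-C[...,2])<70)
    d=np.linalg.norm(W[...,:2]-o["ee_pos"][:2],axis=-1)
    k=y&(d<.14)&(W[...,2]<o["ee_pos"][2]+.03)
    return W,C,k,o
E
python3 - <<'E'
from h import *
togo([.4477,-.0635,.128],-142.5)
c=camera("scene");b=c["color"][90:210,210:330]
cv2.imwrite("pics/p2.png",cv2.resize(b,None,fx=4,fy=4,interpolation=cv2.INTER_CUBIC))
E
```

```text
t 3.1 q [-11.1 -12.5 -17.8  84.6   0.  131.1] pos [ 0.4217 -0.0825  0.1288] rpy [-8.9910e+01  8.0000e-02 -1.4221e+02] F [-0.2 -0.4  8.8] op 0.0258
togo [-0.0322  0.0009  0.0009] turn 0.2912024255584811 n 0.644462780148544
```

View pics/p2.png

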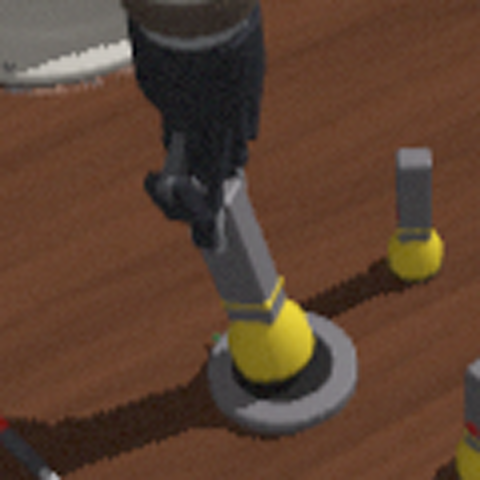

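Request:
move_arm([
  [[0.0097,0.0007,0,0],[0.0215,0.0026,0,0],[0.032,0.0052,0,0],[0.041,0.0081,0,0],[0.049,0.0112,0,0]],
])

```text
time: 3.65
ee_pos: [0.3828, -0.1125, 0.1168]
tcp_rot: [-90.0, 0.0, -142.2]
wrist_force: [2.4, -0.1, 3.4]
opening: 0.0257
```

Request:
move_arm([
  [[0,0,0,0],[0,0,0,0],[0,0,0,0]],
], claw=0.0, newtons=120)

```text
time: 3.95
ee_pos: [0.3828, -0.1125, 0.1169]
tcp_rot: [-90.0, 0.0, -142.2]
wrist_force: [-0.4, -1.3, 7.9]
opening: 0.0247
```

Request:
move_arm([
  [[0,-0.03,0,-8],[0,-0.06,0,-8],[0,-0.1,0,-8],[0,-0.13,0,0],[0,-0.13,0,0]],
])

```text
time: 4.45
ee_pos: [0.3834, -0.1125, 0.2494]
tcp_rot: [-89.8, 0.1, -142.4]
wrist_force: [-0.2, -0.8, -2.7]
opening: 0.0246
```

```bash
python3 - <<'E'
from h import *
togo([.4477,-.0635,.128],-142.5)
c=camera("scene");b=c["color"][30:230,170:370]
a=camera("top")["color"][170:370,270:470]
f=lambda b:cv2.resize(b,None,fx=2,fy=2,interpolation=cv2.INTER_CUBIC)
cv2.imwrite("pics/p3.png",np.hstack([f(b),f(a)]))
E
```

```text
t 4.45 q [-16.3 -15.1  -6.5  98.4  -0.  126.1] pos [ 0.3834 -0.1125  0.2494] rpy [-8.9840e+01  9.0000e-02 -1.4241e+02] F [-0.2 -0.8 -2.7] op 0.0246
togo [-8.070e-02  1.215e-01  1.000e-04] turn 0.09287750282615548 n 2.9172519816026035
```

View pics/p3.png

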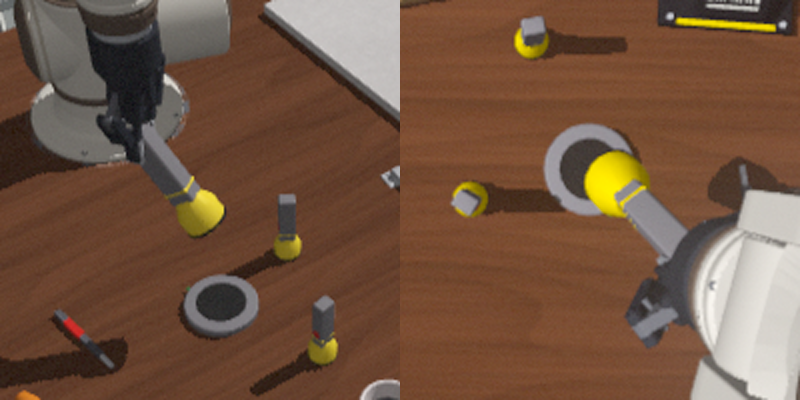

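```bash
cat >> h.py <<'E'
from scipy.optimize import least_squares
def seg(p,a,b):
    a,b=np.array(a),np.array(b);t=np.clip((p-a)@(b-a)/((b-a)@(b-a)),0,1);return np.linalg.norm(p-a-t[:,None]*(b-a),axis=1)
def dist(L):
    q=np.stack([np.hypot(L[:,0],L[:,1]),L[:,2]],1)
    head=np.min([seg(q,(0,0),(.027,0)),seg(q,(.027,0),(.027,.026)),seg(q,(.027,.026),(.016,.046))],0)
    d=np.abs(L)-np.array([.017,.013,9]); d=d[:,:2]
    box=np.hypot(np.linalg.norm(np.maximum(d,0),axis=1)+np.minimum(d.max(1),0),np.maximum(.046-L[:,2],0))
    return np.minimum(head,box)
def frame(p,Rt):   # p: origin in tool frame, tilt th about tool z, small b about tool x -> scanner R,world
    B=np.array([[1,0,0],[0,0,1],[0,-1,0]]).T  # scanner x,y,z = tool x, z, -y (as columns)
    B=np.stack([[1,0,0],[0,0,1],[0,-1,0]],1).astype(float)
    T=Ro.from_euler('z',p[3])*Ro.from_euler('x',p[4])
    return Rt.as_matrix()@T.as_matrix()@B
def fit(p0,names=("scene","top"),smax=.095,tag=""):
    o=get_obs();Rt=rot(o);t=o["ee_pos"];P=[]
    def loc(p,X): return (X-(t+Rt.apply(p[:3])))@frame(p,Rt)
    for n in names:
        W=cloud(camera(n)).reshape(-1,3);W=W[np.isfinite(W[:,0])]
        L=loc(p0,W);k=(L[:,2]>-.02)&(L[:,2]<smax);W,L=W[k],L[k]
        k=(dist(L)<.015)&(W[:,2]>.017)&(np.linalg.norm(L[:,:2],axis=1)<.045);P.append(W[k])
    out=[]
    for Q in P+[np.vstack(P)]:
        if len(Q)<30: print("few",len(Q));continue
        r=least_squares(lambda p:dist(loc(p,Q)),p0,loss="soft_l1",f_scale=.0015,x_scale=[.01,.01,.01,.1,.1])
        p=r.x;out.append(p)
        print(tag,len(Q),"p",p[:3].round(4),np.degrees(p[3:]).round(2),"rms",np.sqrt(np.mean(np.minimum(r.fun,.005)**2)).round(5),"org",(t+Rt.apply(p[:3])).round(4),"z",frame(p,Rt)[:,2].round(3))
    return out
E
python3 - <<'E'
from h import *
th=np.radians(35)
for s in(1,):
    # tool: y down; scanner z = sin th * x - cos th * y ; origin = grasp - .134 z
    z=np.array([np.sin(th),-np.cos(th),0]);org=np.array([0,-.018,0])-.134*z
    p0=np.r_[org,th,0]
    print(frame(p0,rot(get_obs())).round(2), org)
    fit(p0)
E
```

```text
[[-0.65  0.61 -0.45]
 [-0.5  -0.79 -0.35]
 [-0.57 -0.    0.82]] [-0.07685924  0.09176637  0.        ]
 721 p [-0.0756  0.0914 -0.0007] [33.65  0.36] rms 0.00175 org [ 0.4417 -0.0651  0.1542] z [-0.44  -0.336  0.833]
 1016 p [-0.0751  0.0925 -0.0005] [3.34e+01 2.00e-02] rms 0.00073 org [ 0.4414 -0.0656  0.1532] z [-0.433 -0.338  0.835]
 1737 p [-0.0753  0.0924 -0.0005] [33.48  0.36] rms 0.0013 org [ 0.4416 -0.0655  0.1533] z [-0.438 -0.334  0.835]
```

```bash
cat >> h.py <<'E'
PS=np.r_[-.0753,.0924,-.0005,np.radians([33.5,.2])]
LAB=np.array([.6413,-.2145,.049])
def aim(p=PS,yaw=177.):
    Rt=Ro.from_euler('xyz',[-90,0,yaw],degrees=True)
    return LAB-Rt.apply(p[:3])+.06*frame(p,Rt)[:,2]
E
python3 - <<'E'
from h import *
print(aim());togo(aim(),177)
E
```

```text
[ 0.53301736 -0.20911611  0.19143284]
t 4.65 q [-16.3 -15.   -7.   98.2  -0.  125.8] pos [ 0.3822 -0.112   0.2448] rpy [-9.0140e+01 -1.1000e-01 -1.4209e+02] F [ 0.  -0.6 -1.7] op 0.0249
togo [-0.0594  0.0528  0.1694] turn 40.91039596380824 n 3.7427142542588854
```

Request:
move_arm([
  [[-0.006,0,0.018,6],[-0.018,0,0.05,14],[-0.03,0,0.085,22],[-0.042,0,0.12,30],[-0.05,0.005,0.145,36]],
])

```text
time: 5.15
ee_pos: [0.5123, -0.1969, 0.2395]
tcp_rot: [-90.0, -0.1, -178.4]
wrist_force: [-0.4, 0.5, -2.1]
opening: 0.0247
```

```bash
python3 - <<'E'
from h import *
togo(aim(),177)
E
```

```text
t 5.15 q [-21.    5.2  11.2  96.2  -0.  157.4] pos [ 0.5123 -0.1969  0.2395] rpy [-9.0050e+01 -1.3000e-01 -1.7843e+02] F [-0.4  0.5 -2.1] op 0.0247
togo [-0.0205  0.0481  0.0128] turn 4.568150027181559 n 1.075738707746407
```

Request:
move_arm([
  [[-0.004,0.01,0.003,1],[-0.009,0.022,0.006,2],[-0.015,0.035,0.01,3.5],[-0.019,0.044,0.012,4.5],[-0.0205,0.048,0.0128,4.6]],
])

```text
time: 5.65
ee_pos: [0.5317, -0.2078, 0.1922]
tcp_rot: [-90.0, -0.1, 177.2]
wrist_force: [0.5, 0.2, -0.9]
opening: 0.0245
```

Request:
move_arm([
  [[0,0,0,0],[0,0,0,0],[0,0,0,0]],
])

```text
time: 5.95
ee_pos: [0.5322, -0.2081, 0.1944]
tcp_rot: [-90.0, 0.1, 177.2]
wrist_force: [-0.3, -0.6, -2.2]
opening: 0.0245
```

```bash
python3 - <<'E'
from h import *
togo(aim(),177)
ps=fit(PS)
o=get_obs();Rt=rot(o)
n=np.array([-.5735*np.cos(np.radians(-3)),.5735*np.sin(np.radians(3)),.819])
for p in ps:
    z=frame(p,Rt)[:,2];s=o["ee_pos"]+Rt.apply(p[:3])-.06*z
    print("spot err",(s-LAB).round(4),"ang",np.degrees(np.arccos(z@n/np.linalg.norm(n))))
c=camera("scene");b=c["color"][150:320,170:370]
a=camera("top")["color"][70:240,350:550]
f=lambda b:cv2.resize(b,None,fx=2,fy=2,interpolation=cv2.INTER_CUBIC)
cv2.imwrite("pics/p4.png",np.hstack([f(b),f(a)]))
E
```

```text
t 5.95 q [-21.4   7.2   8.5  91.1   0.  161.4] pos [ 0.5322 -0.2081  0.1944] rpy [-8.9980e+01  7.0000e-02  1.7725e+02] F [-0.3 -0.6 -2.2] op 0.0245
togo [-0.0008  0.003   0.001 ] turn 0.24791208652263208 n 0.06548109033608888
 765 p [-0.0743  0.0918 -0.0005] [33.14  0.22] rms 0.00155 org [ 0.6066 -0.2112  0.1028] z [-0.547  0.03   0.837]
 649 p [-0.0751  0.0918  0.0001] [33.45  0.08] rms 0.00072 org [ 0.6073 -0.2118  0.1027] z [-0.551  0.028  0.834]
 1414 p [-0.0749  0.0919 -0.0001] [33.32  0.2 ] rms 0.00126 org [ 0.6071 -0.2116  0.1026] z [-0.549  0.03   0.835]
spot err [-0.0019  0.0015  0.0034] ang 1.809931120808643
spot err [-0.0009  0.0009  0.0035] ang 1.5002644086219263
spot err [-0.0012  0.0011  0.0033] ang 1.6278643364844492
```

View pics/p4.png

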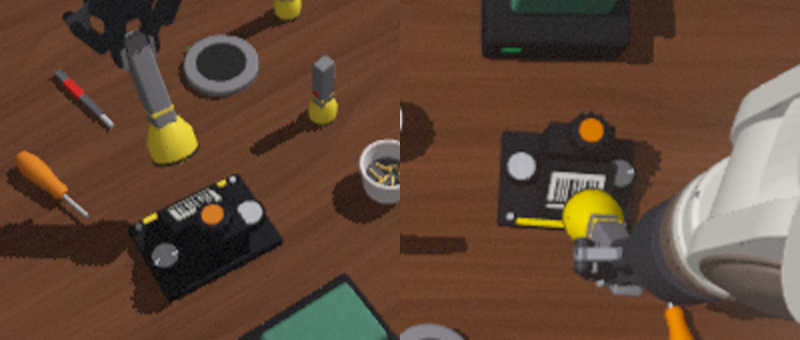

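Request:
move_arm([
  [[-0.0005,0.0015,0.0005,0],[-0.001,0.003,0.001,0],[-0.001,0.003,0.001,0],[-0.001,0.003,0.001,0],[-0.001,0.003,0.001,0]],
])

```text
time: 6.65
ee_pos: [0.5331, -0.2092, 0.1906]
tcp_rot: [-90.0, 0.0, 177.2]
wrist_force: [-0.6, 0.7, -2.7]
opening: 0.0245
```

Request:
move_arm([
  [[0,0,0,0],[0,0,0,0],[0,0,0,0],[0,0,0,0],[0,0,0,0]],
])

```text
time: 7.15
ee_pos: [0.5331, -0.2092, 0.1906]
tcp_rot: [-90.0, 0.0, 177.2]
wrist_force: [0.2, -0.2, -1.8]
opening: 0.0248
```

Request:
move_arm([
  [[0,0,0,0],[0,0,0,0],[0,0,0,0],[0,0,0,0],[0,0,0,0]],
])

```text
time: 7.65
ee_pos: [0.5331, -0.2092, 0.1906]
tcp_rot: [-90.0, -0.0, 177.2]
wrist_force: [-1.0, -0.4, -2.3]
opening: 0.0246
```

Request:
move_arm([
  [[0,0,0,0],[0,0,0,0],[0,0,0,0],[0,0,0,0],[0,0,0,0]],
])

```text
time: 8.15
ee_pos: [0.5331, -0.2092, 0.1906]
tcp_rot: [-90.0, -0.0, 177.2]
wrist_force: [-0.3, -0.4, -2.3]
opening: 0.025
```

Request:
move_arm([
  [[0,0,0,0],[0,0,0,0],[0,0,0,0],[0,0,0,0],[0,0,0,0]],
])

```text
time: 8.65
ee_pos: [0.5331, -0.2092, 0.1906]
tcp_rot: [-90.0, 0.0, 177.2]
wrist_force: [-0.7, 0.8, -1.4]
opening: 0.0245
```

```bash
python3 - <<'E'
from h import *
togo(aim(),177)
ps=fit(PS)
o=get_obs();Rt=rot(o)
for p in ps:
    z=frame(p,Rt)[:,2];s=o["ee_pos"]+Rt.apply(p[:3])-.06*z
    print("spot err",(s-LAB).round(4))
E
```

```text
t 8.65 q [-21.4   7.4   8.2  90.8   0.  161.4] pos [ 0.5331 -0.2092  0.1906] rpy [-90.     0.   177.22] F [-0.7  0.8 -1.4] op 0.0245
togo [ 0.0001 -0.0008 -0.    ] turn 0.22474513717969558 n 0.016856264421998217
 758 p [-0.0745  0.092  -0.0007] [33.   -0.08] rms 0.00164 org [ 0.6075 -0.212   0.0986] z [-0.544  0.025  0.839]
 638 p [-0.0752  0.0918  0.0002] [33.57  0.18] rms 0.00071 org [ 0.6082 -0.213   0.0988] z [-0.552  0.03   0.833]
 1396 p [-0.075   0.0921 -0.0002] [33.27  0.07] rms 0.00133 org [ 0.608  -0.2126  0.0985] z [-0.548  0.028  0.836]
spot err [-0.0011  0.001  -0.0007]
spot err [ 0.     -0.0003 -0.0001]
spot err [-0.0005  0.0002 -0.0006]
```

Request:
move_arm([
  [[0.006,-0.01,0,0],[0.015,-0.025,0,0],[0.035,-0.04,-0.02,0],[0.06,-0.04,-0.05,0],[0.09,-0.04,-0.08,0]],
])

```text
time: 9.25
ee_pos: [0.4462, -0.1244, 0.2323]
tcp_rot: [-90.0, 0.1, 177.2]
wrist_force: [0.3, -0.4, -0.9]
opening: 0.0247
```

```bash
python3 - <<'E'
from h import *
togo([.3683,-.0596,.15],177.2)
E
```

```text
t 9.25 q [-15.6  -7.   -1.6  95.3   0.  167.2] pos [ 0.4462 -0.1244  0.2323] rpy [-8.9980e+01  1.2000e-01  1.7717e+02] F [ 0.3 -0.4 -0.9] op 0.0247
togo [ 0.0812  0.0821 -0.0609] turn -0.03385467713300727 n 2.611258164401998
```

```bash
python3 - <<'E'
from h import *
togo([.3756,-.0971,.15],205)
E
```

```text
t 9.25 q [-15.6  -7.   -1.6  95.3   0.  167.2] pos [ 0.4462 -0.1244  0.2323] rpy [-8.9980e+01  1.2000e-01  1.7717e+02] F [ 0.3 -0.4 -0.9] op 0.0247
togo [ 0.072   0.0822 -0.0238] turn -27.83385467713302 n 2.236739825738091
```

Request:
move_arm([
  [[0.018,0.01,-0.006,-7],[0.036,0.03,-0.012,-14],[0.055,0.05,-0.018,-21],[0.072,0.07,-0.024,-27.8],[0.072,0.082,-0.024,-27.8]],
])

```text
time: 9.75
ee_pos: [0.3745, -0.0969, 0.149]
tcp_rot: [-90.0, 0.0, -154.8]
wrist_force: [0.2, -0.2, -2.0]
opening: 0.0245
```

Request:
move_arm([
  [[0,0,0,0],[0,0,0,0]],
])

```text
time: 9.95
ee_pos: [0.3769, -0.0977, 0.1498]
tcp_rot: [-89.9, 0.1, -155.1]
wrist_force: [-0.3, 0.1, -2.4]
opening: 0.0247
```

```bash
python3 - <<'E'
from h import *
ps=fit(PS);o=get_obs();Rt=rot(o);p=ps[-1];R=frame(p,Rt)
E=o["ee_pos"]+Rt.apply(p[:3])+.027*R[:,0]
x=Rt.as_matrix()[:,0]
tgt=np.array([.4477,-.0635,.012])+.027*x
print("E",E.round(4),"shift tool",Rt.inv().apply(tgt-E).round(4)); togo([.3756,-.0971,.119],205)
E
```

```text
631 p [-0.0754  0.092  -0.0012] [33.55 -0.28] rms 0.00183 org [ 0.4449 -0.065   0.0579] z [-0.5   -0.237  0.833]
 750 p [-0.0756  0.0917  0.0001] [33.46  0.1 ] rms 0.00081 org [ 0.4456 -0.066   0.0582] z [-0.502 -0.23   0.834]
 1381 p [-0.0756  0.0919 -0.0003] [33.45  0.19] rms 0.00141 org [ 0.4455 -0.0657  0.058 ] z [-0.503 -0.229  0.834]
E [ 0.4253 -0.0752  0.0431] shift tool [ 0.0018  0.0311 -0.0012]
t 10.05 q [-14.5 -18.1 -19.9  88.1  -0.  140.5] pos [ 0.3771 -0.0978  0.1498] rpy [-8.9940e+01  7.0000e-02 -1.5504e+02] F [-0.6 -0.3 -1.7] op 0.025
togo [ 0.0011  0.0308 -0.0013] turn -0.04314457177065378 n 0.6173074395168329
```

Request:
move_arm([
  [[0.0018,0.01,-0.0012,0],[0.0018,0.02,-0.0012,0],[0.0018,0.02,-0.0012,0],[0.0018,0.02,-0.0012,0]],
], newtons=20, claw=0.0)

```text
time: 10.45
ee_pos: [0.3739, -0.0971, 0.1281]
tcp_rot: [-90.0, -0.0, -155.0]
wrist_force: [-0.9, 0.5, -1.7]
opening: 0.0249
```

```bash
python3 - <<'E'
from h import *
ps=fit(PS);o=get_obs();Rt=rot(o);p=ps[-1];R=frame(p,Rt)
E=o["ee_pos"]+Rt.apply(p[:3])+.027*R[:,0]
x=Rt.as_matrix()[:,0]
tgt=np.array([.4477,-.0635,.012])+.027*x
print("E",E.round(4),"shift tool",Rt.inv().apply(tgt-E).round(4)); togo([.3756,-.0971,.119],205)
E
```

```text
605 p [-0.0748  0.091  -0.001 ] [33.66 -0.11] rms 0.00194 org [ 0.4412 -0.0645  0.0371] z [-0.501 -0.236  0.833]
 716 p [-0.0754  0.0912  0.0003] [33.51  0.17] rms 0.00081 org [ 0.4423 -0.0654  0.0369] z [-0.501 -0.231  0.834]
 1321 p [-0.0752  0.0912 -0.0001] [33.51  0.31] rms 0.00148 org [ 0.442  -0.0651  0.0369] z [-0.502 -0.229  0.834]
E [ 0.422  -0.0748  0.0226] shift tool [-0.001   0.0106  0.0007]
t 10.55 q [-14.6 -18.5 -22.5  86.   -0.  140.4] pos [ 0.3743 -0.0972  0.1287] rpy [ -89.99    0.   -154.98] F [-0.3  0.1 -1.7] op 0.0248
togo [-0.0012  0.0097  0.0005] turn 0.02022766027914713 n 0.19600927143134883
```

Request:
move_arm([
  [[-0.001,0.006,0.0006,0],[-0.001,0.0125,0.0006,0],[-0.007,0.0105,0.0006,0],[-0.0136,0.008,0.0006,0],[-0.0136,0.008,0.0006,0]],
])

```text
time: 11.05
ee_pos: [0.3874, -0.0916, 0.1205]
tcp_rot: [-90.0, 0.0, -154.9]
wrist_force: [-0.2, -0.3, -2.6]
opening: 0.0245
```

```bash
cat > e.py <<'E'
from h import *
import sys
q=PS.copy()
th=np.radians(float(sys.argv[1]));q[:3]=[-.136*np.sin(th),-.0224+.136*np.cos(th),0];q[3]=th
ps=fit(q);o=get_obs();Rt=rot(o);p=ps[-1];R=frame(p,Rt)
E=o["ee_pos"]+Rt.apply(p[:3])+.027*R[:,0]
x=Rt.as_matrix()[:,0]
tgt=np.array([.4477,-.0635,.012])+.027*x
print("E",E.round(4),"shift tool",Rt.inv().apply(tgt-E).round(4)); togo([.4477,-.0635,.125],205)
E
python3 e.py 29
```

```text
610 p [-0.075   0.0916 -0.0011] [33.25  0.04] rms 0.00202 org [ 0.4549 -0.0589  0.0289] z [-0.497 -0.232  0.836]
 687 p [-0.0747  0.0919 -0.0002] [33.38  0.12] rms 0.00084 org [ 0.455  -0.0598  0.0287] z [-0.499 -0.231  0.835]
 1297 p [-0.0749  0.092  -0.0004] [33.3   0.32] rms 0.00153 org [ 0.4552 -0.0595  0.0285] z [-0.5   -0.228  0.836]
E [ 0.4339 -0.0692  0.0134] shift tool [0.0121 0.0013 0.0007]
t 11.15 q [-13.3 -16.9 -22.3  84.7   0.  141.6] pos [ 0.3867 -0.0918  0.1202] rpy [-9.0030e+01 -3.0000e-02 -1.5495e+02] F [ 0.3  0.9 -2.5] op 0.0245
togo [-0.0672 -0.0048  0.0002] turn 0.054409034756076835 n 1.3475748478229557
```

Request:
move_arm([
  [[0.006,0,0.0007,0],[0.012,0,0.0007,0],[0.012,0.002,0.0007,0],[0.012,0.004,0.0007,0],[0.012,0.005,0.0007,0]],
], claw=0.0255, newtons=20)

```text
time: 11.65
ee_pos: [0.376, -0.098, 0.1167]
tcp_rot: [-89.9, 0.0, -155.0]
wrist_force: [-8.8, -0.5, 16.9]
opening: 0.0253
```

```bash
python3 e.py 33
```

```text
604 p [-0.0753  0.0909 -0.0011] [ 3.37e+01 -1.00e-02] rms 0.00177 org [ 0.4439 -0.0653  0.0258] z [-0.503 -0.234  0.832]
 699 p [-0.0754  0.0915 -0.0002] [33.42 -0.07] rms 0.0008 org [ 0.4443 -0.066   0.0252] z [-0.499 -0.233  0.834]
 1303 p [-0.0754  0.0915 -0.0004] [33.49  0.29] rms 0.00136 org [ 0.4443 -0.0659  0.0252] z [-0.503 -0.228  0.834]
E [ 0.424  -0.0753  0.0104] shift tool [ 0.0005 -0.0016 -0.0007]
t 11.75 q [-14.6 -18.3 -23.7  84.5  -0.  140.4] pos [ 0.3761 -0.0979  0.1168] rpy [-8.9930e+01  2.0000e-02 -1.5499e+02] F [-6.8 -2.1 11.4] op 0.0258
togo [-0.0795 -0.0082 -0.0009] turn 0.008121755569845845 n 1.5977736871919728
```

Request:
move_arm([
  [[-0.003,-0.0012,0,0],[-0.006,-0.0023,0,0],[-0.009,-0.0033,0,0],[-0.0126,-0.0045,0,0],[-0.0126,-0.0045,0,0]],
])

```text
time: 12.25
ee_pos: [0.388, -0.0921, 0.12]
tcp_rot: [-90.0, -0.0, -155.0]
wrist_force: [-0.1, 0.3, -0.9]
opening: 0.0258
```

```bash
python3 e.py 29
```

```text
606 p [-0.0749  0.0913 -0.0009] [33.51  0.23] rms 0.0018 org [ 0.4554 -0.0596  0.0287] z [-0.502 -0.23   0.834]
 679 p [-0.075   0.0916  0.    ] [33.35  0.14] rms 0.00083 org [ 0.4559 -0.0604  0.0284] z [-0.499 -0.231  0.835]
 1285 p [-0.075   0.0916 -0.0002] [33.39  0.51] rms 0.0014 org [ 0.4559 -0.0601  0.0283] z [-0.502 -0.225  0.835]
E [ 0.4351 -0.0698  0.0134] shift tool [ 0.0129  0.0014 -0.0003]
t 12.35 q [-13.4 -16.8 -22.2  84.6   0.  141.6] pos [ 0.3876 -0.0922  0.1199] rpy [-9.0020e+01 -2.0000e-02 -1.5496e+02] F [ 0.   0.1 -1.3] op 0.0253
togo [-0.0666 -0.0051 -0.0006] turn 0.04198737739500302 n 1.335364811328981
```

Request:
move_arm([
  [[-0.01,-0.006,0,0],[-0.03,-0.011,0,0],[-0.05,-0.011,0,0],[-0.066,-0.011,-0.0005,0],[-0.066,-0.011,-0.0005,0]],
])

```text
time: 12.85
ee_pos: [0.4488, -0.0631, 0.1311]
tcp_rot: [-90.0, 0.0, -154.9]
wrist_force: [1.2, 0.4, -2.7]
opening: 0.0253
```

Request:
move_arm([
  [[0,0,0,0],[0,0,0,0],[0,0,0,0],[0,0,0,0]],
], claw=0.026, newtons=20)

```text
time: 13.25
ee_pos: [0.447, -0.0641, 0.1313]
tcp_rot: [-90.0, 0.0, -155.0]
wrist_force: [0.3, 0.8, -0.6]
opening: 0.026
```

```bash
python3 e.py 31
```

```text
655 p [-0.0655  0.107  -0.0015] [ 2.801e+01 -1.000e-02] rms 0.00181 org [ 0.5058 -0.0351  0.0244] z [-0.426 -0.199  0.883]
 371 p [-0.066   0.1077 -0.0006] [27.71 -0.34] rms 0.00078 org [ 0.5066 -0.0357  0.0237] z [-0.419 -0.202  0.885]
 1026 p [-0.0661  0.1078 -0.0008] [28.03  0.39] rms 0.00154 org [ 0.5066 -0.0354  0.0236] z [-0.429 -0.192  0.883]
E [ 0.485  -0.0455  0.0108] shift tool [ 0.0685 -0.0012  0.0006]
t 13.35 q [ -8.2  -9.4 -14.9  84.5   0.  146.8] pos [ 0.447  -0.0641  0.1313] rpy [-8.999e+01  2.000e-02 -1.550e+02] F [-0.1  0.  -0.4] op 0.026
togo [-0.0008  0.0063 -0.0002] turn 0.004650229506296455 n 0.12670750019289087
```

Request:
move_arm([
  [[0,0,0,0],[0,0,0,0],[0,-0.02,0,0],[0,-0.05,0,0],[0,-0.07,0,-5]],
], claw=0.0, newtons=100)

```text
time: 13.85
ee_pos: [0.4472, -0.064, 0.2024]
tcp_rot: [-90.0, 0.0, -149.9]
wrist_force: [0.5, 0.2, -2.3]
opening: 0.0242
```

```bash
python3 e.py 28; python3 - <<'E'
from h import *
W=np.load("top.npy")
def st(b,zl,zh):
    p=W[b[2]:b[3],b[0]:b[1]].reshape(-1,3);p=p[(p[:,2]>zl)&(p[:,2]<zh)];return p
p=st((205,300,100,190),.02,.1);print("carton",cv2.minAreaRect((p[:,:2]*1000).astype(np.float32)),p[:,2].max())
q=p[p[:,2]>.08];print("top part",cv2.boxPoints(cv2.minAreaRect((q[:,:2]*1000).astype(np.float32))).round())
p=st((315,356,110,155),.02,.06);print("ramekin",cv2.minEnclosingCircle(p[:,:2].astype(np.float32)))
p=st((325,348,174,205),.02,.15);print("small1",p.min(0),p.max(0))
p=st((120,290,20,105),.05,.4);print("drawers",p.min(0),p.max(0))
E
```

```text
721 p [-0.0653  0.1075 -0.0013] [27.45  0.08] rms 0.00163 org [ 0.5031 -0.0303  0.095 ] z [-0.4   -0.229  0.887]
 651 p [-0.0669  0.1051 -0.0002] [27.92 -0.27] rms 0.00067 org [ 0.5051 -0.0304  0.0974] z [-0.403 -0.238  0.883]
 1372 p [-0.0667  0.106  -0.0008] [28.02  0.17] rms 0.00156 org [ 0.5046 -0.0299  0.0964] z [-0.409 -0.232  0.883]
E [ 0.4853 -0.042   0.0848] shift tool [ 0.0705  0.0727 -0.0004]
t 13.95 q [ -8.1  -9.   -6.6  92.2  -0.  141.7] pos [ 0.4482 -0.0641  0.2034] rpy [ -89.86    0.16 -149.88] F [ 0.9 -0.6 -2.2] op 0.0245
togo [ 0.0003  0.0784 -0.001 ] turn 5.116055246712563 n 1.5683610269902089
carton ((674.0896606445312, 188.45718383789062), (101.08128356933594, 120.78572082519531), 11.32707405090332) 0.09049178107259914
top part [[665. 248.]
 [689. 130.]
 [735. 139.]
 [712. 258.]]
ramekin ((0.7214698195457458, 0.008474985137581825), 0.035744547843933105)
small1 [ 0.57198196 -0.0122422   0.02002819] [0.59834729 0.02113352 0.10680315]
drawers [0.79702171 0.12944337 0.05000981] [0.93633391 0.47034639 0.10996419]
```

```bash
python3 - <<'E'
from h import *
togo([.682,.015,.26],-78.7)
E
```

```text
t 13.95 q [ -8.1  -9.   -6.6  92.2  -0.  141.7] pos [ 0.4482 -0.0641  0.2034] rpy [ -89.86    0.16 -149.88] F [ 0.9 -0.6 -2.2] op 0.0245
togo [-0.2421 -0.0558  0.049 ] turn -71.18394475328745 n 5.065199822584785
```

Request:
move_arm([
  [[0,-0.03,0,-6],[-0.01,-0.056,0.002,-13],[-0.03,-0.056,0.006,-20],[-0.06,-0.056,0.012,-27],[-0.09,-0.056,0.018,-34]],
])

```text
time: 14.45
ee_pos: [0.5349, -0.0343, 0.2559]
tcp_rot: [-90.0, -0.0, -115.8]
wrist_force: [0.7, 0.5, -1.6]
opening: 0.0242
```

```bash
python3 - <<'E'
from h import *
togo([.682,.015,.26],-78.7)
E
```

```text
t 14.45 q [ -3.7   3.7  11.5  97.8  -0.  112.2] pos [ 0.5349 -0.0343  0.2559] rpy [-9.0040e+01 -3.0000e-02 -1.1584e+02] F [ 0.7  0.5 -1.6] op 0.0242
togo [-0.1084 -0.0042  0.1109] turn -37.13672049777577 n 3.1030024658652966
```

Request:
move_arm([
  [[-0.022,-0.002,0.022,-7.5],[-0.045,-0.004,0.046,-15],[-0.07,-0.004,0.072,-22.5],[-0.09,-0.004,0.092,-30],[-0.1084,-0.004,0.1109,-37.1]],
])

```text
time: 14.95
ee_pos: [0.6825, 0.015, 0.2587]
tcp_rot: [-90.1, 0.0, -78.7]
wrist_force: [0.2, -0.4, -1.8]
opening: 0.0243
```

Request:
move_arm([
  [[0,0.025,0,0],[0,0.06,0,0],[0,0.09,0,0],[0,0.112,0,0],[0,0.112,0,0]],
], newtons=20, claw=0.0)

```text
time: 15.45
ee_pos: [0.6793, 0.0143, 0.1434]
tcp_rot: [-90.5, 0.1, -79.0]
wrist_force: [0.3, 0.2, -2.8]
opening: 0.0243
```

```bash
sed -i 's/,-.0224+.136/,-.0224+.146/;s/\[-.136/[-.146/' e.py; python3 e.py 28;  python3 - <<'E'
from h import *
togo([.678,.035,.148],-78.7)
c=camera("scene");b=c["color"][100:270,270:470]
a=camera("top")["color"][60:230,210:410]
f=lambda b:cv2.resize(b,None,fx=2,fy=2,interpolation=cv2.INTER_CUBIC)
cv2.imwrite("pics/p5.png",np.hstack([f(b),f(a)]))
E
```

```text
379 p [-0.0668  0.108  -0.0008] [27.92 -0.15] rms 0.00119 org [0.6649 0.0797 0.0355] z [ 0.099 -0.459  0.883]
few 0
 379 p [-0.0668  0.108  -0.0008] [27.92 -0.15] rms 0.00119 org [0.6649 0.0797 0.0355] z [ 0.099 -0.459  0.883]
E [0.6717 0.0563 0.0279] shift tool [ 0.1016  0.0162 -0.2428]
t 15.55 q [ 1.2 22.8 22.1 89.5 -0.  80.1] pos [0.6809 0.0143 0.1485] rpy [-9.009e+01  1.000e-02 -7.894e+01] F [ 1.  -0.5 -1.2] op 0.0242
togo [ 0.0316  0.0239 -0.2438] turn 76.06088446031214 n 4.939900847934294
t 15.55 q [ 1.2 22.8 22.1 89.5 -0.  80.1] pos [0.6809 0.0143 0.1485] rpy [-9.009e+01  1.000e-02 -7.894e+01] F [ 1.  -0.5 -1.2] op 0.0242
togo [-0.0208  0.0005  0.0011] turn -0.2391155396878446 n 0.4176226277565354
```

View pics/p5.png

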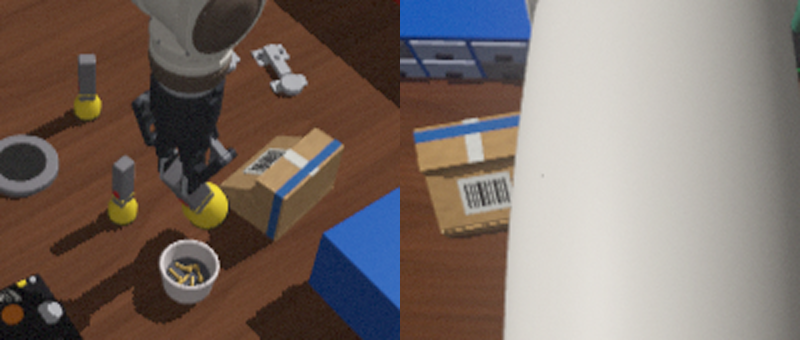

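Request:
move_arm([
  [[-0.01,0,0,0],[-0.02,0,0,0],[-0.03,0,0,0],[-0.038,0,0,0],[-0.045,0,0,0]],
], claw=0.025, newtons=20)

```text
time: 16.15
ee_pos: [0.6742, 0.0558, 0.1547]
tcp_rot: [-89.6, -0.5, -79.0]
wrist_force: [-3.7, -27.4, 37.9]
opening: 0.0252
```

```bash
python3 e.py 19 | grep -v few
```

```text
450 p [-0.0553  0.1141 -0.0002] [23.57  0.37] rms 0.00199 org [0.6643 0.1092 0.0401] z [ 0.062 -0.387  0.92 ]
 450 p [-0.0553  0.1141 -0.0002] [23.57  0.37] rms 0.00199 org [0.6643 0.1092 0.0401] z [ 0.062 -0.387  0.92 ]
E [0.6689 0.0855 0.0298] shift tool [ 0.1307  0.0169 -0.2458]
t 16.25 q [ 5.  21.5 21.2 89.2 -0.4 83.9] pos [0.674  0.0564 0.1549] rpy [-89.59  -0.45 -78.96] F [ -1.3 -18.7  22.4] op 0.0251
togo [ 0.0741  0.0288 -0.2453] turn 76.04316576471456 n 5.156056790478385
```

Request:
move_arm([
  [[0,-0.004,0,0],[0,-0.008,0,0],[-0.008,-0.013,0,0],[-0.016,-0.018,0,0],[-0.024,-0.022,0,0]],
])

```text
time: 16.75
ee_pos: [0.6676, 0.0826, 0.1715]
tcp_rot: [-90.0, -0.1, -78.9]
wrist_force: [-1.6, -4.6, 0.3]
opening: 0.0253
```

```bash
python3 e.py 14 | grep -v few
```

```text
546 p [-0.0323  0.1219  0.0013] [14.26  1.49] rms 0.00241 org [0.6626 0.1144 0.0496] z [ 0.022 -0.246  0.969]
 546 p [-0.0323  0.1219  0.0013] [14.26  1.49] rms 0.00241 org [0.6626 0.1144 0.0496] z [ 0.022 -0.246  0.969]
E [0.6677 0.0898 0.0435] shift tool [ 0.1346  0.0314 -0.2456]
t 16.85 q [ 7.1 21.7 23.3 91.6  0.  85.9] pos [0.6676 0.0835 0.1721] rpy [-8.998e+01  1.000e-02 -7.879e+01] F [-2.1 -3.4  4.8] op 0.0252
togo [ 0.1014  0.047  -0.2443] turn 76.20518624709246 n 5.372727694035892
```

Request:
move_arm([
  [[-0.008,-0.004,0,0],[-0.016,-0.007,0,0],[-0.024,-0.0095,0,0],[-0.031,-0.011,0,0],[-0.034,-0.011,0,0]],
])

```text
time: 17.35
ee_pos: [0.6614, 0.1169, 0.182]
tcp_rot: [-90.0, 0.1, -78.8]
wrist_force: [-0.7, 0.0, -1.4]
opening: 0.0255
```

```bash
python3 e.py 2 | grep -v few
```

```text
525 p [-0.0261  0.1228  0.0022] [11.34  2.23] rms 0.00245 org [0.6586 0.1431 0.0592] z [-0.    -0.201  0.98 ]
 525 p [-0.0261  0.1228  0.0022] [11.34  2.23] rms 0.00245 org [0.6586 0.1431 0.0592] z [-0.    -0.201  0.98 ]
E [0.6636 0.1165 0.0536] shift tool [ 0.1617  0.0416 -0.2467]
t 17.45 q [10.  21.7 24.4 92.7  0.  88.8] pos [0.6614 0.1163 0.1818] rpy [-9.001e+01  3.000e-02 -7.882e+01] F [-0.4  0.2 -2.3] op 0.0253
togo [ 0.135   0.0567 -0.2445] turn 76.1786371503834 n 5.6997488536111796
```

Request:
move_arm([
  [[0,-0.03,0,0],[0.003,-0.065,0,0],[0.01,-0.085,-0.015,0],[0.03,-0.085,-0.045,0],[0.055,-0.085,-0.085,0]],
], claw=0.0, newtons=60)

```text
time: 17.95
ee_pos: [0.5889, 0.0451, 0.2666]
tcp_rot: [-90.0, 0.0, -78.8]
wrist_force: [0.8, -0.3, -1.9]
opening: 0.0252
```

Request:
move_arm([
  [[0.025,0,-0.04,0],[0.05,0,-0.08,0],[0.08,0,-0.12,0],[0.1,0.02,-0.15,0],[0.107,0.05,-0.162,0]],
])

```text
time: 18.45
ee_pos: [0.4491, -0.0932, 0.2185]
tcp_rot: [-89.8, -0.1, -79.0]
wrist_force: [-0.0, 0.3, -1.1]
opening: 0.0252
```

Request:
move_arm([
  [[0,0.03,0,0],[0,0.045,0,0],[0,0.045,0,0],[0,0.045,0,0]],
])

```text
time: 18.85
ee_pos: [0.4504, -0.0912, 0.1726]
tcp_rot: [-90.0, -0.0, -78.9]
wrist_force: [0.8, 0.6, -1.4]
opening: 0.0253
```

```bash
python3 e.py 12 | grep -v few
```

```text
483 p [-0.0273  0.1193 -0.0011] [12.28  0.14] rms 0.00152 org [ 0.4441 -0.0646  0.0533] z [ 0.038 -0.209  0.977]
 495 p [-0.0258  0.1192 -0.0002] [11.67 -0.38] rms 0.00067 org [ 0.4452 -0.0659  0.0535] z [ 0.045 -0.197  0.979]
 978 p [-0.0265  0.1196 -0.0003] [11.97  0.65] rms 0.00126 org [ 0.445  -0.0653  0.0531] z [ 0.029 -0.206  0.978]
E [ 0.4508 -0.0912  0.0482] shift tool [-0.0008  0.0362  0.0022]
t 18.95 q [-11.4  -8.2  -9.2  88.9   0.   67.4] pos [ 0.4509 -0.0912  0.1733] rpy [-8.991e+01 -3.000e-02 -7.886e+01] F [ 0.5  0.6 -1.8] op 0.0247
togo [-0.0278  0.0483  0.0021] turn 76.13585644416531 n 1.115910121509388
```

Request:
move_arm([
  [[-0.0008,0.015,0.001,0],[-0.0008,0.03,0.0022,0],[-0.0008,0.035,0.0022,0],[-0.0008,0.038,0.0022,0],[-0.0008,0.038,0.0022,0]],
], claw=0.0253, newtons=20)

```text
time: 19.45
ee_pos: [0.4528, -0.0901, 0.1361]
tcp_rot: [-89.9, -0.1, -78.9]
wrist_force: [-4.4, 0.2, 19.0]
opening: 0.0253
```

Request:
move_arm([
  [[-0.006,0,0,0],[-0.012,0.0003,0,0],[-0.018,0.001,0,0],[-0.024,0.002,0,0],[-0.027,0.003,0,0]],
])

```text
time: 19.95
ee_pos: [0.4475, -0.0635, 0.1329]
tcp_rot: [-89.9, -0.1, -78.9]
wrist_force: [-5.5, 0.2, 22.3]
opening: 0.0252
```

```bash
python3 e.py 3 | grep -v few
```

```text
465 p [-0.0015  0.1208 -0.002 ] [ 2.1 -0.5] rms 0.00165 org [ 0.4455 -0.0626  0.012 ] z [ 0.013 -0.033  0.999]
 465 p [-0.0015  0.1208 -0.002 ] [ 2.1 -0.5] rms 0.00165 org [ 0.4455 -0.0626  0.012 ] z [ 0.013 -0.033  0.999]
E [ 0.4507 -0.089   0.0111] shift tool [ 0.0014 -0.0009  0.002 ]
t 20.05 q [ -8.   -9.5 -14.8  84.5  -0.1  70.8] pos [ 0.4474 -0.0634  0.1329] rpy [-89.88  -0.1  -78.85] F [-4.  -0.2 17.2] op 0.0256
togo [0.0001 0.0079 0.0002] turn 76.1450782664927 n 0.15766764663029328
```

Request:
move_arm([
  [[0,-0.001,0,0],[0,-0.001,0,0]],
], claw=0.027)

```text
time: 20.25
ee_pos: [0.4471, -0.0634, 0.1318]
tcp_rot: [-90.0, 0.0, -78.9]
wrist_force: [0.0, 0.4, 0.5]
opening: 0.0271
```

Request:
move_arm([
  [[0,0,0,0],[0,0,0,0],[0,0,0,0],[0,0,0,0],[0,0,0,0]],
], claw=0.06)

```text
time: 20.75
ee_pos: [0.4471, -0.0635, 0.132]
tcp_rot: [-90.0, 0.0, -78.9]
wrist_force: [0.2, -0.5, 0.4]
opening: 0.0601
```

Request:
move_arm([
  [[0,-0.01,0,0],[0,-0.03,0,0],[0,-0.06,0,0],[0,-0.1,0,0],[0,-0.13,0,0]],
])

```text
time: 21.25
ee_pos: [0.4471, -0.0634, 0.265]
tcp_rot: [-89.9, -0.0, -78.9]
wrist_force: [0.7, 0.1, 0.4]
opening: 0.0601
```

Request:
move_arm([
  [[0.03,0,0,0],[0.07,0,0,0],[0.11,0,0,0],[0.14,0,0,0],[0.15,0,0,0]],
])

```text
time: 21.75
ee_pos: [0.4762, -0.2129, 0.2621]
tcp_rot: [-90.0, -0.0, -79.0]
wrist_force: [-0.1, 0.8, -0.6]
opening: 0.0601
```

```bash
python3 - <<'E'
from h import *
for n,pb in(("top",(330,400,225,285)),("scene",(250,310,130,200))):
    c=camera(n);W=cloud(c);cv2.imwrite(f"pics/end_{n}.png",c["color"])
    p=W[pb[2]:pb[3],pb[0]:pb[1]].reshape(-1,3)
    for a,b in((.155,.17),(.1,.17)):
        t=p[(p[:,2]>a)&(p[:,2]<b)]
        print(n,len(t),cv2.minAreaRect((t[:,:2]*1000).astype(np.float32)),np.nanmedian(t[:,2]))
a=cv2.imread("pics/end_top.png");b=cv2.imread("pics/end_scene.png")
cv2.imwrite("pics/p6.png",np.hstack([a[:, 120:520],b[:,100:500]]))
togo([.4477,-.0635,.13],-78)
E
```

```text
top 268 ((446.3843994140625, -63.176727294921875), (25.910930633544922, 33.8562126159668), 11.663629531860352) 0.1616686311802537
top 303 ((446.3843994140625, -63.176727294921875), (25.910930633544922, 33.8562126159668), 11.663629531860352) 0.16139607833592817
scene 124 ((447.8358154296875, -65.69034576416016), (26.837535858154297, 35.61138916015625), 18.319307327270508) 0.16102218207496288
scene 367 ((432.7651672363281, -12.294517517089844), (29.79787254333496, 146.54209899902344), 16.42094612121582) 0.14211617342802674
t 21.85 q [-24.    1.8  10.2  98.4   0.   55. ] pos [ 0.476  -0.2115  0.2621] rpy [-9.002e+01  2.000e-02 -7.898e+01] F [-0.4  1.1  0.1] op 0.0598
togo [-0.1506  0.1322  0.0005] turn -0.9811871766614217 n 4.0077453645525525
```

View pics/p6.png

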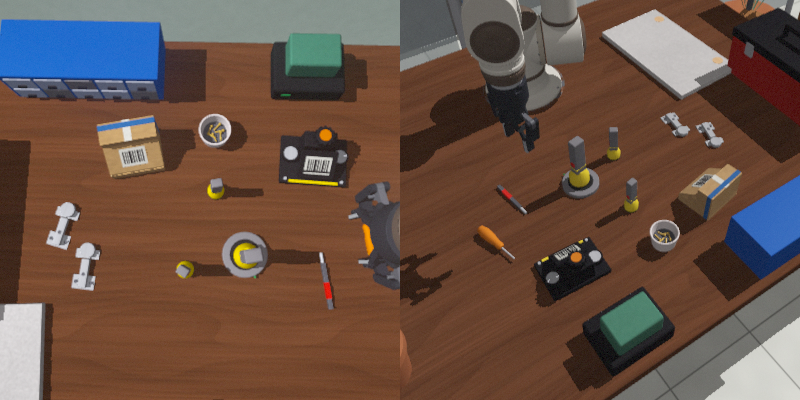

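The scanner stands upright in the middle of the pad, with its top at (245,257) in the left view. The other items are where they started and the gripper is clear of everything.

```bash
python3 -c "
from h import *
print(job_done())"
```

```text
the job is handed in; nothing more can be done
None
```

The jig is scanned, the scanner is back upright on its pad, and the job is handed in at about 22 s of the 43 s allowed.

- **Tilting the scanner:** The moves cannot tilt the tool. I gripped the scanner by its grip and tipped it in the jaws by pressing its rim on the pad.
- **Scan:** I aimed at the jig label and held still for just over 2 s. The reading point measured within about 1 mm of the label's centre at the end of the hold. The scanner was about 1.5–2° off square, tilted 33.3–33.5° against the label's 35°. It did not touch the jig.
- **Setting upright, with trouble:** Two attempts to straighten it on the pad failed because the rim slid. Loosening the grip then let the scanner slip about 1 cm through the jaws onto the pad. I gripped it again and pushed its head against the fixed carton's side wall. The wrist force there peaked at about 47 N, between scanner and carton. During this the head rode up over the carton's sloping front at close range, but it was never aimed at that label. I finished straightening it on the pad.
- **Last checks:** The overhead camera puts the scanner's top at (446, −63) mm and 162 mm high, against a pad centre of (448, −63.5) mm, so it is upright and within about 2 mm of the middle. The scene camera agrees to about 2 mm. The gripper is open and clear. In the last picture the hinges, bradawl, nail set and ramekin look undisturbed; the overhead view of the bradawl was mostly hidden by the arm, but the scene view shows it in place.

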